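# Drive a jammed brass slug out of a slotted sleeve

## Robot

A 6-joint arm with a two-finger parallel gripper is mounted at the origin on the work surface. World frame = base frame: x ahead of the robot, y to its left, z up, the work surface at z = 0. Lengths are in mm, angles in degrees, forces in N, time in s.
With the tool pointing down it reaches from about 300 to 850 mm from the base axis. Payload 4.2 kg.
Tool frame: the origin (TCP) lies at the very end of the fingers, on their centre line; the grasp point (between the pads) lies 19 mm behind it (env.grasp_offset is the distance from the TCP to the grasp point, in mm); z points along the fingers, y is the line along which they close (so a half turn about z gives the same grasp; the last joint's range is limited). The gripper opens to 91 mm and grips with 3 to 60 N. Pads are 32 mm wide; open, the fingers measure 118 mm over their backs; the gripper's body (76 mm by 178 mm) begins 60 mm behind the grasp point.
Start: joints at [-74.313, 18.312, 89.639, -0, 72.044, -1.146], TCP at [166.518, -550.377, 213.976] pointing down, gripper open.
Joint ranges: [-177.97, 177.97], [-48.28, 115.42], [12.27, 149.76], [-77.06, 257.06], [2.81, 150.46], [-146.56, 146.56]. Speed limits (degrees/s): [147.25, 147.25, 180, 180, 180, 180].

## Interface

Orientations are given as [roll, pitch, yaw] about the fixed x, y, z axes, in that order (R = Rz(yaw) Ry(pitch) Rx(roll)).
In Python, from workcell import env gives the robot as it stands. The module is installed in compiled form; this text tells all that it offers.
- The arm moves only by the tool send_rows, never from a script. Its argument "motion" is a list of rows, each an object of numbers: "tx", "ty", "tz": the shift along the tool's x, y, z in units of 500 mm (1.0 is 500 mm); "rx", "ry", "rz": the turn, a rotation vector about the tool's x, y, z in units of 30 degrees (1.0 is 30 degrees); "gripper": the closure, from -1 (fully open) to 1 (shut). In form: [{"tx": .., "ty": .., "tz": .., "rx": .., "ry": .., "rz": .., "gripper": ..}, ...]. A call has 1 to 12 rows; each row shifts and turns the commanded pose from where the row before left it, along the tool's axes as they then stand; what a row does not reach is not made up. A row lasts 1/8 s, in which the tool goes at most 62.5 mm and 10.7 degrees, less where a joint would pass 70% of its speed; a pose out of reach is approached as far as the arm can. A call with a number of a shift or a turn outside -1 to 1 is refused whole. A call with a gripper value outside its range is refused whole. The fingers move at their own pace and stop on an object; "grip_force" is the grip in N (left out, the last holds). Time passes only in rows, so rows that do not move let the fingers close. It gives the time, the measured TCP pose, the force, the opening and the grip force at its end, in the units of the state.
- env.state(): the state, without advancing time (a new reading comes with each control period).
- env.grab_frame(name): name is "side" or "top"; returns a dict with "frame" (384x512x3 uint8, red, green, blue), "vertical_fov" (degrees; the focal length in pixels is half the picture's height over the tangent of half this angle, whatever the lens; pixels are square), "cx", "cy" (the principal point, pixels), "rvec" (rotation vector, rad) and "tvec" (3), from world to camera coordinates, as OpenCV has them. Camera axes: x right, y down, z forward; pixel columns grow to the right and rows downward; lengths in mm; the calibration is good to about 2 mm. A picture is of the moment at which its call begins. There is no depth.
- env.job_done(): hands the job in; it is judged then, once.
The state is a dict: "time_s": time; "qpos": joint angles; "qvel": joint speeds; "effort": joint torques, N m; "ee_pos": TCP position; "ee_rot": TCP orientation; "force": force on the tool from outside, world axes, zero at the start; "torque": the same for the moment, N m; "gripper_width": finger opening in mm; "gripper_force": force on a finger pad.
Only numpy, scipy, OpenCV 4.12 (cv2) and the standard library are available. Lean on these libraries where they do the work, as an engineer would, in place of code of your own. Each camera call takes 0.05 s, during which the arm holds its last target. There are 200 camera calls.

## Task

A brass slug is jammed in the slotted steel tube of the press-out stand. Raise the shutter at the tube's outlet all the way and leave it up, then take the slim drift, push its rod in through the open mouth and drive the slug out of the outlet so that it drops into the catch tray. Then draw the drift out and lay it gently back, flat on the rubber mat; use the drift and not the fingers on the slug, and leave the thick drift, screwdriver, spray can and control box where they are.

Things in the scene. Friction and masses are not known exactly. Their poses are not given: they have to be found in the camera images.
- stand: Fixed grey stand carrying a slotted steel tube level along the stand's own x axis (mouth at -x, outlet at +x). Origin: on the bench under the middle of the tube; z up. Base plate x -55 to +150 mm, 84 mm wide, 8 mm thick. Saddles beside the tube reach 83 mm high and 22 mm to each side. Beyond the outlet stand the shutter, then the catch tray.
- tube_mouth (a point): Centre of the tube's open mouth, on the bore axis 75 mm above the bench; axes as the stand's: +x runs along the bore to the outlet. Tube: bore 20 mm, outside 28 mm, 100 mm long, with a slot 11 mm wide along its whole top through which the slug is seen.
- tube_outlet (a point): Centre of the tube's outlet end on the bore axis, 100 mm along +x from the mouth. The shutter's two guides stand 5 mm beyond it, 27 to 35 mm to each side, 100 mm high.
- tray_floor (a point): Centre of the open catch tray's inner floor, 8 mm above the bench and 104 mm along the stand's +x from its origin. Inside 84 mm along x and 76 mm along y; walls reach 48 mm above the bench (34 mm on the tube's side).
- shutter_tab (a point): Grip point of the shutter's upright black square tab: 14 x 14 mm, 40 mm tall, this point 119 mm above the bench when shut, 17 mm under the tab's top. The aluminium plate below the tab is 50 mm wide along the stand's y, 5 mm thick, with its top edge 23 mm under this point. Axes as the stand's.
- shutter (a joint): Height of the shutter in m: 0 shut (blocks the outlet), 0.045 fully raised. Slides straight up with about 4 N and stays where it is left by friction.
- slug_center (a point): Centre of the loose brass slug, 18 mm diameter, 30 mm long, its x axis along its length. It is jammed in the bore by a springy strip in the bore's floor, somewhere in the middle half of the tube; it takes roughly 4 to 15 N along the bore to move it, until it is out.
- drift_grip (a point): Slim drift: centre of its pale wooden block handle, 60 mm long (x), 24 mm wide (y), 36 mm tall (z, up). A round steel rod, 10 mm diameter and 140 mm long, starts from the handle's +x face on the handle's centre line: the tip is 170 mm along +x from this point. Mass about 160 g. Lies on the mat, this point 18 mm above it.
- drift_tip (a point): Centre of the tip of the slim drift's rod, 170 mm along +x from drift_grip.
- thick_drift_grip (a point): Thick drift, bystander: the same wooden handle with a stouter rod, 26 mm diameter and 110 mm long, that does not fit the bore. This point is its handle's centre.
- screwdriver: Bystander: screwdriver with a red handle, 190 mm long, lying along its x axis on the mat, 30 mm high at most. Origin: its middle, underside.
- spray_can: Bystander: upright blue can, 50 mm diameter, 120 mm tall, beside the stand. Origin: centre of its underside.
- control_box: Bystander: grey cast control box with aluminium lid, 104 mm (x) x 74 mm (y) x 54 mm tall, beside the stand. Origin: centre of its underside.
- mat: Fixed black rubber mat, 240 mm (x) x 270 mm (y), 4 mm thick. Origin: centre of its underside. The slim drift, the thick drift and the screwdriver lie on it in three lanes 80 mm apart, about along its x axis, in any order.

How it is judged (in metres and radians):
On the way, in this order (a step that is already met when the one before it is completed fails the run):
1. the shutter is raised clear of the outlet (value of joint shutter above 0.036 m), for 0.2 s.
2. the slug is driven out of the outlet with the slim drift's rod inside the bore (x of slug_center in the frame of stand above 0.052 m and x of drift_tip in the frame of stand between 0 and 0.12 m and y of drift_tip in the frame of stand between -0.009 and 0.009 m and z of drift_tip in the frame of stand between 0.064 and 0.086 m), for 0.02 s.
At the end, for the whole second after the job is handed in: The slug lies at rest in the catch tray, the shutter is still raised (more than 36 of its 45 mm), and the slim drift lies at rest and flat on the rubber mat (its handle's centre over the mat), let go (x of slug_center in the frame of stand between 0.058 and 0.15 m and y of slug_center in the frame of stand between -0.042 and 0.042 m and height (world z) of each of slug_center, drift_tip below 0.04 m and linear speed of slug below 0.05 m/s and value of joint shutter above 0.036 m and x of drift_grip in the frame of mat between -0.12 and 0.12 m and y of drift_grip in the frame of mat between -0.135 and 0.135 m and height (world z) of drift_grip below 0.03 m and linear speed of drift below 0.03 m/s); the robot touches nothing.
It fails at once if the fingers push the slug (contact force between the fingers and slug above 0.5 N).
It fails at once if the slim drift is dropped on the mat or bench (height (world z) of drift_grip below 0.04 m and linear speed of drift above 0.7 m/s).
It fails at once if the thick drift or the screwdriver is disturbed (more than 20 mm) (distance of any of thick_drift_grip, screwdriver from where it was at the start of the episode above 0.02 m).
It fails at once if the spray can is moved (more than 20 mm) or tipped (distance of spray_can from where it was at the start of the episode above 0.02 m or angle between spray_can's own z axis and vertical above 0.5 rad).
It fails at once if the control box is moved (more than 20 mm) (distance of control_box from where it was at the start of the episode above 0.02 m).
It also fails if it takes over 64 s, if anything falls off the work surface, if the arm or the gripper's body presses on something with over 40 N, if the wrist force passes 120 N, or if a joint passes its speed limit or range.

## Working session

There is one attempt and no reset: what is moved stays moved. The work goes in short steps, Python scripts to look and compute and a tool call to move; the robot and the scene stay as the last step left them, time stands still between calls to the robot, and variables do not carry over. Pictures are saved under pics/ and viewed, at most 10 in all, crops included, and the job is handed in when it is done.

Besides the shell and the picture viewer there is one more tool, called as name(argument=value, ...), one argument or row to a line, values as JSON. send_rows: Moves the arm, as the interface text tells. Shifts and turns lie within -1 to 1; 1 stands for 500 mm of shift or 30 degrees of turn. Its arguments: {"type":"object","properties":{"motion":{"type":"array"},"grip_force":{"type":"number"}},"required":["motion"]}

```bash
mkdir -p pics
cat > h.py <<'E'
import numpy as np, cv2
from workcell import env
def grab(n):
    d=env.grab_frame(n); f=d["frame"]; h=f.shape[0]
    F=h/2/np.tan(np.radians(d["vertical_fov"])/2)
    K=np.array([[F,0,d["cx"]],[0,F,d["cy"]],[0,0,1.]])
    return f,K,np.array(d["rvec"],float).ravel(),np.array(d["tvec"],float).ravel()
def cam(n):
    f,K,r,t=grab(n); np.savez(n+'.npz',f=f,K=K,r=r,t=t); return f
def ld(n):
    z=np.load(n+'.npz'); return z['K'],z['r'],z['t']
def ray(n,uv,z):
    K,r,t=ld(n); R=cv2.Rodrigues(r)[0]; c=-R.T@t
    d=R.T@np.linalg.inv(K)@np.array([uv[0],uv[1],1.]); return c+d*(z-c[2])/d[2]
def proj(n,P):
    K,r,t=ld(n); return cv2.projectPoints(np.array(P,float).reshape(-1,1,3),r,t,K,None)[0].reshape(-1,2)
def save(f,name,crop=None,s=1):
    if crop: x0,y0,x1,y1=crop; f=f[y0:y1,x0:x1]
    cv2.imwrite('pics/'+name,cv2.resize(f,None,fx=s,fy=s,interpolation=cv2.INTER_CUBIC)[:,:,::-1])
E
python3 - <<'E'
from h import *
for n in("top","side"):
    f=cam(n); save(f,n+"0.png",None,1.5); K,r,t=ld(n); print(n,K[0,0],K[:2,2],-cv2.Rodrigues(r)[0].T@t)
print(env.state(),env.grasp_offset)
E
```

```text
top 363.5872969439459 [260.15198701 189.71128985] [383.91753552 -93.05796674 843.88778738]
side 446.49315548075896 [257.7981911  191.42359675] [339.68010188 604.45839351 893.99814636]
{'time_s': 0.1, 'qpos': array([-7.43136722e+01,  1.83482416e+01,  8.96990930e+01, -1.51676146e-03,
        7.20443565e+01, -1.14703461e+00]), 'qvel': array([-0.13617897, -0.11287439, -0.0932697 ,  0.00875948,  0.03758023,
        0.01408774]), 'effort': array([ 4.26146735e-04, -4.13333166e+01, -2.32510024e+01,  7.29951099e-02,
        4.22784348e-02, -5.23179801e-05]), 'ee_pos': array([ 166.37356515, -549.93252289,  213.20390618]), 'ee_rot': array([-1.79908298e+02, -3.93638540e-04,  1.68338308e+01]), 'force': array([-0.30222484, -0.60351304,  0.00077003]), 'torque': array([ 0.01113877, -0.00415853, -0.01546518]), 'gripper_force': 0.0, 'gripper_width': 91.41576731427004} 18.8
```

View pics/top0.png

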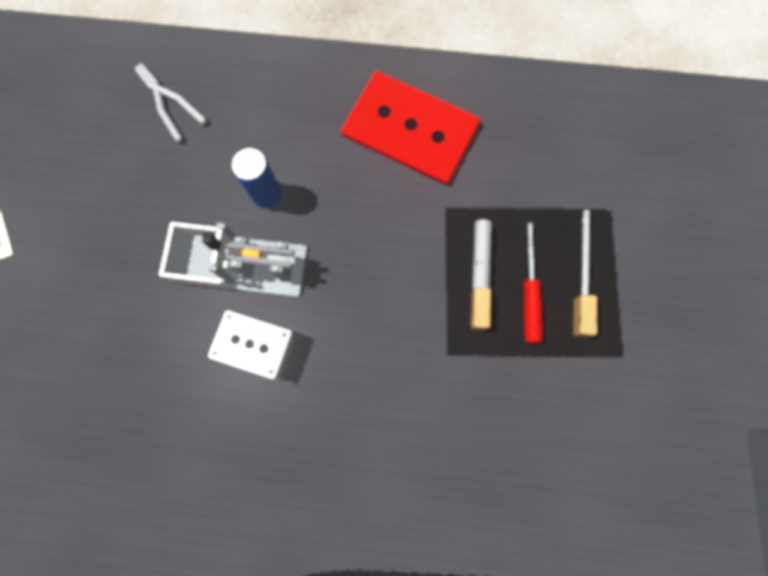

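View pics/side0.png

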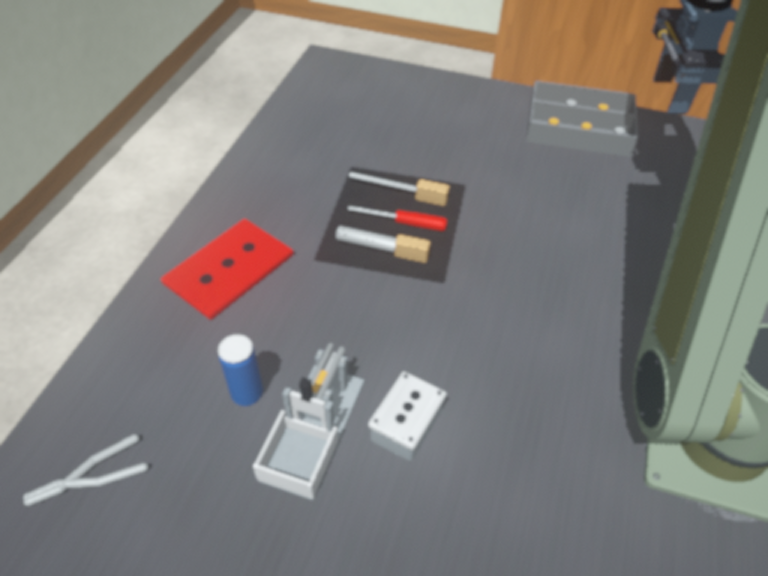

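The top view shows the stand at about (235,260), with its tray to the left (world +y). The slim drift is the rightmost tool on the mat, handle at (586,315) and tip at (586,211). The side view agrees. Next I enlarge both.

Run:
```python
from h import *
t=np.load('top.npz')['f']; s=np.load('side.npz')['f']
C=lambda f,x,y,w,h,k: cv2.resize(f[y:y+h,x:x+w],None,fx=k,fy=k,interpolation=cv2.INTER_CUBIC)
o=np.zeros((600,800,3),np.uint8)
def put(a,x,y): o[y:y+a.shape[0],x:x+a.shape[1]]=a
put(C(t,100,140,110,60,5),0,0)      # top stand: u=100+X/5, v=140+Y/5
put(C(t,376,134,40,100,5),560,0)    # drift: u=376+(X-560)/5, v=134+Y/5
put(C(s,165,225,80,56,5),0,310)     # side upper u=165+X/5, v=225+(Y-310)/5
put(C(s,225,110,80,32,5),400,0+510-70+70-10)
cv2.imwrite('pics/m.png',o[:,:,::-1])
```

```text
Traceback (most recent call last):
ValueError: could not broadcast input array from shape (160,400,3) into shape (100,400,3)
```

Run:
```python
from h import *
t=np.load('top.npz')['f']; s=np.load('side.npz')['f']
C=lambda f,x,y,w,h,k: cv2.resize(f[y:y+h,x:x+w],None,fx=k,fy=k,interpolation=cv2.INTER_CUBIC)
o=np.zeros((600,800,3),np.uint8)
def put(a,x,y): o[y:y+a.shape[0],x:x+a.shape[1]]=a
put(C(t,100,140,110,60,5),0,0)      # top stand: u=100+X/5, v=140+Y/5
put(C(t,376,134,40,100,5),560,0)    # drift: u=376+(X-560)/5, v=134+Y/5
put(C(s,165,225,80,56,5),0,310)     # side upper u=165+X/5, v=225+(Y-310)/5
put(C(s,225,110,30,56,5),405,310)
cv2.imwrite('pics/m.png',o[:,:,::-1])
```

```text
(no output)
```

View pics/m.png

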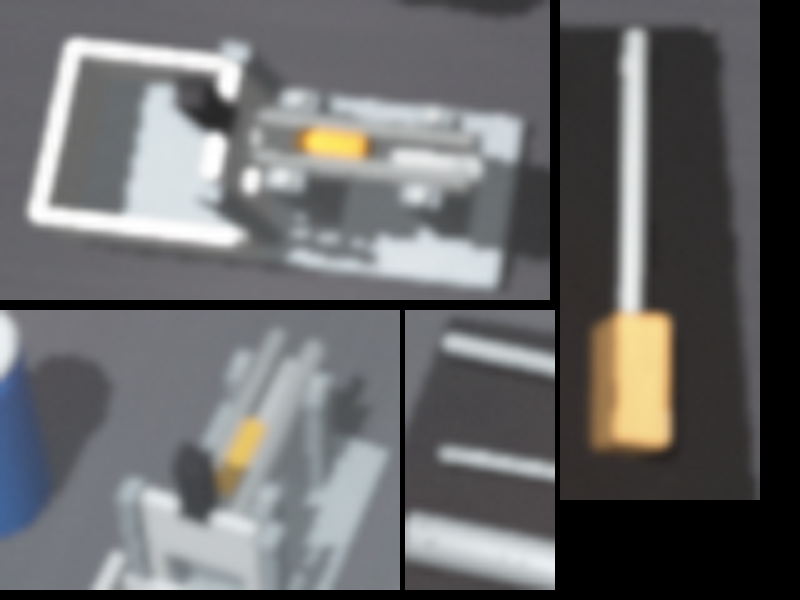

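The crop shows:
- **Stand (top view):** base plate corners at (522,120) and (497,287), tray corners at (72,40) and (35,217), tab top at (190,97), slug at x 303–368.
- **Drift:** handle top face spans (612..672, 313..447), and the rod tip is at (634,30).

Next I fit the poses.

```bash
cat > fit.py <<'E'
from h import *
from scipy.optimize import least_squares
T=lambda X,Y:(100+X/5-.4,140+Y/5-.4); S=lambda X,Y:(165+X/5-.4,225+(Y-310)/5-.4)
obs=[("top",T(522,119),(-55,-42,8)),("top",T(497,288),(-55,42,8)),("top",T(72,39),(150,-42,48)),("top",T(34,218),(150,42,48)),
("top",T(188,94),(57.5,0,136)),("side",S(388,446),(-55,42,8)),("side",S(192,447),(57.5,0,136)),
("side",(254/1.5-.3,465/1.5-.3),(150,-42,48)),("side",(311/1.5-.3,482/1.5-.3),(150,42,48))]
def W(p,P):
    c,s=np.cos(p[2]),np.sin(p[2]); P=np.array(P,float)
    return np.array([p[0]+c*P[0]-s*P[1],p[1]+s*P[0]+c*P[1],P[2]])
res=lambda p:np.concatenate([proj(n,W(p,P))[0]-uv for n,uv,P in obs])
if __name__=="__main__":
    q=least_squares(res,[400,100,1.6],x_scale=[10,10,.1],loss="soft_l1"); p=q.x
    print(p,np.degrees(p[2])); print(res(p).reshape(-1,2).round(1))
    print("top tab",W(p,(57.5,0,119)),"mouth",W(p,(-50,0,75)))
    D=lambda X,Y:(376+(X-560)/5-.4,134+Y/5-.4)
    for X in 303,368:
        w=ray("top",T(X,143),82); d=w[:2]-p[:2]; print("slug end",np.cos(p[2])*d[0]+np.sin(p[2])*d[1],-np.sin(p[2])*d[0]+np.cos(p[2])*d[1])
    h=ray("top",D(642,380),40); tip=ray("top",D(634,29),25); j=ray("top",D(631,312),25)
    print("handle",h,"tip",tip,"joint",j,np.linalg.norm(tip-h),np.degrees(np.arctan2(*(tip-h)[1::-1])),np.degrees(np.arctan2(*(tip-j)[1::-1])))
    for a in (612,313),(672,313),(612,447),(672,447): print(ray("top",D(*a),40))
    for n,uv,z in (("spray",(168-.3,163/1.5),120),("box",(250/1.5,344/1.5),54)): print(n,ray("top",uv,z))
    np.save('stand.npy',p)
E
python3 fit.py
```

```text
[576.24017395 120.00438125   1.5562734 ] 89.16789754972804
[[ 1.  -0.2]
 [ 0.6  0.3]
 [ 0.3  0.7]
 [ 0.2  0.2]
 [ 0.6  0.2]
 [ 0.1 -0.3]
 [-0.5  3.5]
 [-0.7  0.2]
 [-0.3  1.9]]
top tab [577.07521292 177.49831754 119.        ] mouth [575.5140531   70.00965404  75.        ]
slug end 25.83156557056422 1.1154609440973116
slug end -2.234916147718516 -2.23766149612107
handle [ 545.14441611 -372.31906776   40.        ] tip [ 717.10417162 -369.20980026   25.        ] joint [ 579.31551105 -371.65593083   25.        ] 172.64073986281042 1.0358731550623475 1.0170520301698136
[ 574.38233089 -358.04594679   40.        ]
[ 577.20185319 -384.95002652   40.        ]
[ 513.59586629 -359.88861579   40.        ]
[ 516.37142597 -386.3652257    40.        ]
spray [698.48703284 139.52776197 120.        ]
box [447.82125615 118.19054458  54.        ]
```

send_rows(
  motion=[
    {"rz": 0.294, "gripper": -0.1},
    {"rz": 0.294, "gripper": -0.1},
    {"tx": 0.057, "ty": -0.105, "gripper": -0.1},
    {"tx": 0.057, "ty": -0.105, "gripper": -0.1},
    {"tx": 0.057, "ty": -0.105, "gripper": -0.1},
    {"tx": 0.057, "ty": -0.105, "gripper": -0.1},
    {"tx": 0.057, "ty": -0.105, "gripper": -0.1},
    {"tx": 0.057, "ty": -0.105, "gripper": -0.1},
    {"tx": 0.057, "ty": -0.105, "gripper": -0.1},
    {"tx": 0.057, "ty": -0.105, "gripper": -0.1},
    {"tx": 0.057, "ty": -0.105, "gripper": -0.1},
  ],
  grip_force=30,
)

```text
invalid input at $.motion[0]: expected keys tx, ty, tz, rx, ry, rz, gripper
```

send_rows(
  motion=[
    {"tx": 0.057, "ty": -0.105, "gripper": -0.1},
    {"tx": 0.057, "ty": -0.105, "gripper": -0.1},
    {"tx": 0.057, "ty": -0.105, "gripper": -0.1},
    {"tx": 0.057, "ty": -0.105, "gripper": -0.1},
    {"tx": 0.057, "ty": -0.1, "gripper": -0.1},
    {"gripper": -0.1},
    {"gripper": -0.1},
  ],
)

```text
invalid input at $.motion[0]: expected keys tx, ty, tz, rx, ry, rz, gripper
```

```bash
cat >> h.py <<'E'
def go(x,y,z,yaw):
    s=env.state(); p=s["ee_pos"]; a=np.radians(s["ee_rot"][2]); d=np.array([x,y,z])-p; c,n=np.cos(a),np.sin(a)
    print("t",s["time_s"],"pos",p.round(1),"rot",s["ee_rot"].round(2),"w",round(s["gripper_width"],1),"F",s["force"].round(1),"gf",round(s["gripper_force"],1),
      "\nunits tx,ty,tz",np.round([(c*d[0]+n*d[1])/500,(n*d[0]-c*d[1])/500,-d[2]/500],4),"rz",round(-((yaw-s["ee_rot"][2]+180)%360-180)/30,3))
E
python3 - <<'E'
from h import *
go(577,177.5,103,-0.8)
f=cam("top"); save(f,"t1.png",(90,120,220,210),5)
E
```

```text
t 0.1 pos [ 166.4 -549.9  213.2] rot [-179.91   -0.     16.83] w 91.4 F [-0.3 -0.6  0. ] gf 0.0 
units tx,ty,tz [ 1.2074 -1.1547  0.2204] rz 0.588
```

send_rows(
  motion=[
    {"tx": 0, "ty": 0, "tz": 0, "rx": 0, "ry": 0, "rz": 0.294, "gripper": -0.1},
    {"tx": 0, "ty": 0, "tz": 0, "rx": 0, "ry": 0, "rz": 0.294, "gripper": -0.1},
    {"tx": 0.057, "ty": -0.105, "tz": 0, "rx": 0, "ry": 0, "rz": 0, "gripper": -0.1},
    {"tx": 0.057, "ty": -0.105, "tz": 0, "rx": 0, "ry": 0, "rz": 0, "gripper": -0.1},
    {"tx": 0.057, "ty": -0.105, "tz": 0, "rx": 0, "ry": 0, "rz": 0, "gripper": -0.1},
    {"tx": 0.057, "ty": -0.105, "tz": 0, "rx": 0, "ry": 0, "rz": 0, "gripper": -0.1},
    {"tx": 0.057, "ty": -0.105, "tz": 0, "rx": 0, "ry": 0, "rz": 0, "gripper": -0.1},
    {"tx": 0.057, "ty": -0.105, "tz": 0, "rx": 0, "ry": 0, "rz": 0, "gripper": -0.1},
    {"tx": 0.057, "ty": -0.105, "tz": 0, "rx": 0, "ry": 0, "rz": 0, "gripper": -0.1},
    {"tx": 0.057, "ty": -0.105, "tz": 0, "rx": 0, "ry": 0, "rz": 0, "gripper": -0.1},
    {"tx": 0.057, "ty": -0.105, "tz": 0, "rx": 0, "ry": 0, "rz": 0, "gripper": -0.1},
  ],
  grip_force=30,
)

```text
time_s: 1.52
ee_pos: [430.2, -79.7, 214.0]
ee_rot: [180.0, -0.0, -0.8]
force: [0.6, -0.8, -1.4]
gripper_width: 50.2
gripper_force: 0.0
```

send_rows(
  motion=[
    {"tx": 0.057, "ty": -0.105, "tz": 0, "rx": 0, "ry": 0, "rz": 0, "gripper": -0.1},
    {"tx": 0.057, "ty": -0.105, "tz": 0, "rx": 0, "ry": 0, "rz": 0, "gripper": -0.1},
    {"tx": 0.057, "ty": -0.105, "tz": 0, "rx": 0, "ry": 0, "rz": 0, "gripper": -0.1},
    {"tx": 0.057, "ty": -0.105, "tz": 0, "rx": 0, "ry": 0, "rz": 0, "gripper": -0.1},
    {"tx": 0.057, "ty": -0.1, "tz": 0, "rx": 0, "ry": 0, "rz": 0, "gripper": -0.1},
    {"tx": 0, "ty": 0, "tz": 0, "rx": 0, "ry": 0, "rz": 0, "gripper": -0.1},
    {"tx": 0, "ty": 0, "tz": 0, "rx": 0, "ry": 0, "rz": 0, "gripper": -0.1},
  ],
)

```text
time_s: 2.4
ee_pos: [575.1, 176.0, 213.3]
ee_rot: [179.9, 0.1, -0.8]
force: [-1.1, 1.1, -0.5]
gripper_width: 49.9
gripper_force: 0.0
```

Run:
```python
from h import *
go(577,177.5,103,-0.8)
f=cam("side"); save(f,"s1.png",(140,130,300,290),4)
f=f.copy()
```

```text
t 2.4 pos [575.1 176.  213.3] rot [ 1.7993e+02  1.0000e-01 -7.8000e-01] w 49.9 F [-1.1  1.1 -0.5] gf 0.0 
units tx,ty,tz [ 0.0037 -0.003   0.2205] rz 0.001
```

View pics/s1.png

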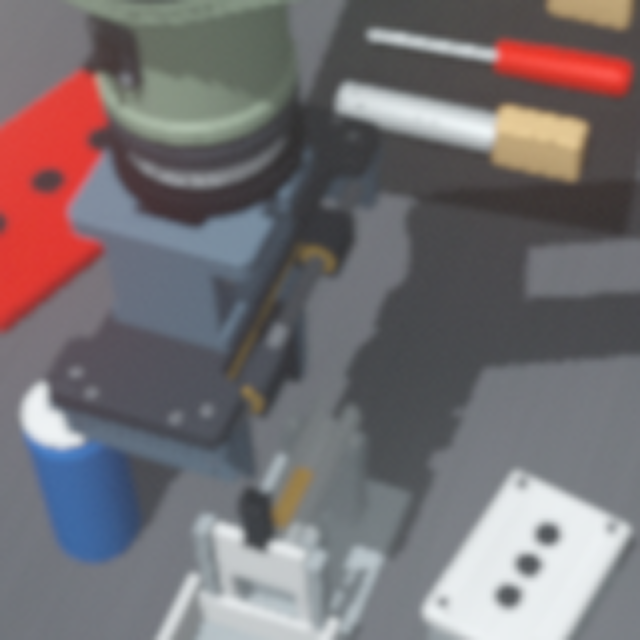

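The picture shows the gripper hovering over the black tab (tab top at crop (257,495)), with the can clear to the left. I go down to grip.

send_rows(
  motion=[
    {"tx": 0.0037, "ty": -0.003, "tz": 0.04, "rx": 0, "ry": 0, "rz": 0, "gripper": -0.1},
    {"tx": 0, "ty": 0, "tz": 0.06, "rx": 0, "ry": 0, "rz": 0, "gripper": -0.1},
    {"tx": 0, "ty": 0, "tz": 0.06, "rx": 0, "ry": 0, "rz": 0, "gripper": -0.1},
    {"tx": 0, "ty": 0, "tz": 0.04, "rx": 0, "ry": 0, "rz": 0, "gripper": -0.1},
    {"tx": 0, "ty": 0, "tz": 0.02, "rx": 0, "ry": 0, "rz": 0, "gripper": -0.1},
    {"tx": 0, "ty": 0, "tz": 0, "rx": 0, "ry": 0, "rz": 0, "gripper": -0.1},
    {"tx": 0, "ty": 0, "tz": 0, "rx": 0, "ry": 0, "rz": 0, "gripper": 1},
    {"tx": 0, "ty": 0, "tz": 0, "rx": 0, "ry": 0, "rz": 0, "gripper": 1},
    {"tx": 0, "ty": 0, "tz": 0, "rx": 0, "ry": 0, "rz": 0, "gripper": 1},
    {"tx": 0, "ty": 0, "tz": 0, "rx": 0, "ry": 0, "rz": 0, "gripper": 1},
  ],
  grip_force=25,
)

```text
time_s: 3.7
ee_pos: [577.8, 175.2, 104.2]
ee_rot: [179.7, -0.0, -0.7]
force: [1.5, -7.6, 1.5]
gripper_width: 13.9
gripper_force: 25.0
```

Run:
```python
from h import *
go(577,177.5,147,-0.8)
```

```text
t 3.7 pos [577.8 175.2 104.2] rot [ 1.7967e+02 -2.0000e-02 -6.9000e-01] w 13.9 F [ 1.5 -7.6  1.5] gf 25.0 
units tx,ty,tz [-0.0016 -0.0045 -0.0856] rz 0.004
```

send_rows(
  motion=[
    {"tx": 0, "ty": 0.004, "tz": -0.01, "rx": 0, "ry": 0, "rz": 0, "gripper": 1},
    {"tx": 0, "ty": 0, "tz": -0.02, "rx": 0, "ry": 0, "rz": 0, "gripper": 1},
    {"tx": 0, "ty": 0, "tz": -0.02, "rx": 0, "ry": 0, "rz": 0, "gripper": 1},
    {"tx": 0, "ty": 0, "tz": -0.02, "rx": 0, "ry": 0, "rz": 0, "gripper": 1},
    {"tx": 0, "ty": 0, "tz": -0.016, "rx": 0, "ry": 0, "rz": 0, "gripper": 1},
    {"tx": 0, "ty": 0, "tz": 0, "rx": 0, "ry": 0, "rz": 0, "gripper": 1},
    {"tx": 0, "ty": 0, "tz": 0, "rx": 0, "ry": 0, "rz": 0, "gripper": 1},
  ],
)

```text
time_s: 4.58
ee_pos: [577.4, 175.2, 145.9]
ee_rot: [179.9, 0.1, -0.8]
force: [3.7, -4.0, -10.9]
gripper_width: 13.9
gripper_force: 25.0
```

send_rows(
  motion=[
    {"tx": 0, "ty": 0, "tz": -0.006, "rx": 0, "ry": 0, "rz": 0, "gripper": 1},
    {"tx": 0, "ty": 0, "tz": 0, "rx": 0, "ry": 0, "rz": 0, "gripper": 1},
    {"tx": 0, "ty": 0, "tz": 0, "rx": 0, "ry": 0, "rz": 0, "gripper": 1},
  ],
)

```text
time_s: 4.95
ee_pos: [577.4, 175.2, 146.0]
ee_rot: [179.9, 0.2, -0.8]
force: [7.3, -3.2, -24.2]
gripper_width: 13.6
gripper_force: 25.0
```

send_rows(
  motion=[
    {"tx": 0, "ty": 0, "tz": 0.009, "rx": 0, "ry": 0, "rz": 0, "gripper": 1},
    {"tx": 0, "ty": 0, "tz": 0, "rx": 0, "ry": 0, "rz": 0, "gripper": -0.1},
    {"tx": 0, "ty": 0, "tz": 0, "rx": 0, "ry": 0, "rz": 0, "gripper": -0.1},
    {"tx": 0, "ty": 0, "tz": 0, "rx": 0, "ry": 0, "rz": 0, "gripper": -0.1},
    {"tx": 0, "ty": 0, "tz": 0, "rx": 0, "ry": 0, "rz": 0, "gripper": -0.1},
    {"tx": 0, "ty": 0, "tz": -0.03, "rx": 0, "ry": 0, "rz": 0, "gripper": -0.1},
    {"tx": 0, "ty": 0, "tz": -0.06, "rx": 0, "ry": 0, "rz": 0, "gripper": -0.1},
    {"tx": 0, "ty": 0, "tz": -0.06, "rx": 0, "ry": 0, "rz": 0, "gripper": -0.1},
    {"tx": -0.003, "ty": 0.109, "tz": 0, "rx": 0, "ry": 0, "rz": 0, "gripper": -0.1},
    {"tx": -0.003, "ty": 0.109, "tz": 0, "rx": 0, "ry": 0, "rz": 0, "gripper": -0.1},
    {"tx": -0.003, "ty": 0.109, "tz": 0, "rx": 0, "ry": 0, "rz": 0, "gripper": -0.1},
    {"tx": -0.003, "ty": 0.109, "tz": 0, "rx": 0, "ry": 0, "rz": 0, "gripper": -0.1},
  ],
)

```text
time_s: 6.45
ee_pos: [568.7, -43.6, 221.8]
ee_rot: [180.0, -0.1, -0.8]
force: [0.6, 0.7, 0.0]
gripper_width: 50.0
gripper_force: 0.0
```

send_rows(
  motion=[
    {"tx": -0.003, "ty": 0.109, "tz": 0, "rx": 0, "ry": 0, "rz": 0, "gripper": -0.1},
    {"tx": -0.003, "ty": 0.109, "tz": 0, "rx": 0, "ry": 0, "rz": 0, "gripper": -0.1},
    {"tx": -0.003, "ty": 0.109, "tz": 0, "rx": 0, "ry": 0, "rz": 0, "gripper": -0.1},
    {"tx": -0.003, "ty": 0.109, "tz": 0, "rx": 0, "ry": 0, "rz": 0, "gripper": -0.1},
    {"tx": -0.003, "ty": 0.109, "tz": 0.05, "rx": 0, "ry": 0, "rz": 0, "gripper": -0.1},
    {"tx": -0.003, "ty": 0.109, "tz": 0.05, "rx": 0, "ry": 0, "rz": -0.06, "gripper": -0.1},
    {"tx": 0, "ty": 0, "tz": 0.1, "rx": 0, "ry": 0, "rz": 0, "gripper": -0.1},
    {"tx": 0, "ty": 0, "tz": 0.05, "rx": 0, "ry": 0, "rz": 0, "gripper": -0.1},
    {"tx": 0, "ty": 0, "tz": 0, "rx": 0, "ry": 0, "rz": 0, "gripper": -0.1},
    {"tx": 0, "ty": 0, "tz": 0, "rx": 0, "ry": 0, "rz": 0, "gripper": -0.1},
  ],
)

```text
time_s: 7.7
ee_pos: [556.1, -369.4, 97.5]
ee_rot: [179.9, -0.2, 1.0]
force: [-0.6, -0.3, 0.3]
gripper_width: 49.9
gripper_force: 0.0
```

Run:
```python
from h import *
go(556,-372,9,1.0)
f=cam("side"); g=cam("top")
a=cv2.resize(f[90:290,150:330],None,fx=2.2,fy=2.2,interpolation=cv2.INTER_CUBIC); b=cv2.resize(g[130:240,290:420],None,fx=3,fy=3,interpolation=cv2.INTER_CUBIC)
o=np.zeros((440,396+390,3),np.uint8); o[:440,:396]=a; o[:330,396:]=b; save(o,"c2.png")
```

```text
t 7.7 pos [ 556.1 -369.4   97.5] rot [ 1.7989e+02 -1.6000e-01  1.0000e+00] w 49.9 F [-0.6 -0.3  0.3] gf 0.0 
units tx,ty,tz [-0.0003  0.0052  0.177 ] rz 0.0
```

View pics/c2.png

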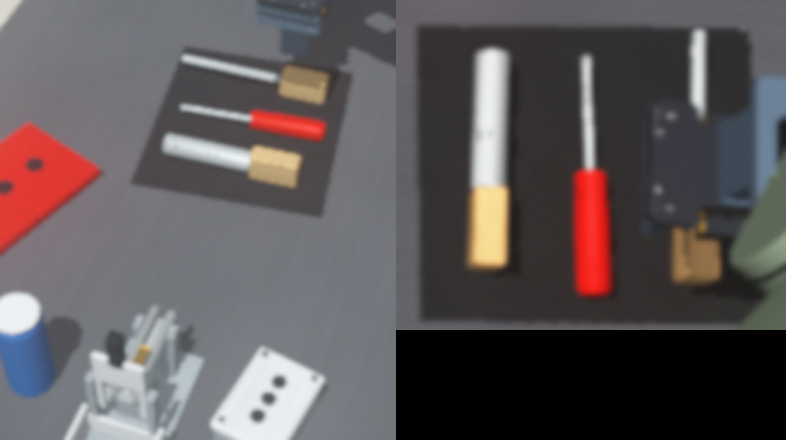

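The gripper straddles the drift handle. In the side view the tab has moved up, to around (115,345). I descend, grip, and then check the shutter number.

send_rows(
  motion=[
    {"tx": 0, "ty": 0.0052, "tz": 0.03, "rx": 0, "ry": 0, "rz": 0, "gripper": -0.1},
    {"tx": 0, "ty": 0, "tz": 0.06, "rx": 0, "ry": 0, "rz": 0, "gripper": -0.1},
    {"tx": 0, "ty": 0, "tz": 0.05, "rx": 0, "ry": 0, "rz": 0, "gripper": -0.1},
    {"tx": 0, "ty": 0, "tz": 0.03, "rx": 0, "ry": 0, "rz": 0, "gripper": -0.1},
    {"tx": 0, "ty": 0, "tz": 0.007, "rx": 0, "ry": 0, "rz": 0, "gripper": -0.1},
    {"tx": 0, "ty": 0, "tz": 0, "rx": 0, "ry": 0, "rz": 0, "gripper": -0.1},
    {"tx": 0, "ty": 0, "tz": 0, "rx": 0, "ry": 0, "rz": 0, "gripper": 1},
    {"tx": 0, "ty": 0, "tz": 0, "rx": 0, "ry": 0, "rz": 0, "gripper": 1},
    {"tx": 0, "ty": 0, "tz": 0, "rx": 0, "ry": 0, "rz": 0, "gripper": 1},
    {"tx": 0, "ty": 0, "tz": 0, "rx": 0, "ry": 0, "rz": 0, "gripper": 1},
  ],
  grip_force=45,
)

```text
time_s: 9.05
ee_pos: [555.4, -372.1, 7.7]
ee_rot: [179.9, -0.1, 1.0]
force: [-0.2, -1.8, 3.1]
gripper_width: 23.8
gripper_force: 45.0
```

Run:
```python
from h import *
go(556,-372,150,89.2)
print(proj("side",[[577,175,102],[577,175,119],[577,175,136],[577,175,147],[577,175,181]]))
f=np.load('side.npz')['f'];g=f[235:275,190:215].mean(2); print((g.min(1)).round().astype(int))
```

```text
t 9.05 pos [ 555.4 -372.1    7.7] rot [ 1.7992e+02 -7.0000e-02  1.0000e+00] w 23.8 F [-0.2 -1.8  3.1] gf 45.0 
units tx,ty,tz [ 1.100e-03 -1.000e-04 -2.846e-01] rz -2.94
[[204.23363037 263.50853983]
 [203.63578925 259.06428724]
 [203.02054821 254.49068653]
 [202.61281858 251.45969153]
 [201.30207241 241.71582007]]
[120 121 121 120 112  95  81  76  73  72  70  70  67  66  68  67  66  69
  69  70  77 103 133 148 167 179 182 173 158 148 143 143 139 138 140 143
 139 131 126 126]
```

send_rows(
  motion=[
    {"tx": 0, "ty": 0, "tz": -0.04, "rx": 0, "ry": 0, "rz": 0, "gripper": 1},
    {"tx": 0, "ty": 0, "tz": -0.08, "rx": 0, "ry": 0, "rz": 0, "gripper": 1},
    {"tx": 0, "ty": 0, "tz": -0.08, "rx": 0, "ry": 0, "rz": -0.14, "gripper": 1},
    {"tx": 0, "ty": 0, "tz": -0.06, "rx": 0, "ry": 0, "rz": -0.28, "gripper": 1},
    {"tx": 0, "ty": 0, "tz": -0.025, "rx": 0, "ry": 0, "rz": -0.28, "gripper": 1},
    {"tx": 0, "ty": 0, "tz": 0, "rx": 0, "ry": 0, "rz": -0.28, "gripper": 1},
    {"tx": 0, "ty": 0, "tz": 0, "rx": 0, "ry": 0, "rz": -0.28, "gripper": 1},
    {"tx": 0, "ty": 0, "tz": 0, "rx": 0, "ry": 0, "rz": -0.28, "gripper": 1},
    {"tx": 0, "ty": 0, "tz": 0, "rx": 0, "ry": 0, "rz": -0.28, "gripper": 1},
    {"tx": 0, "ty": 0, "tz": 0, "rx": 0, "ry": 0, "rz": -0.28, "gripper": 1},
    {"tx": 0, "ty": 0, "tz": 0, "rx": 0, "ry": 0, "rz": -0.28, "gripper": 1},
    {"tx": 0, "ty": 0, "tz": 0, "rx": 0, "ry": 0, "rz": -0.28, "gripper": 1},
  ],
)

```text
time_s: 10.55
ee_pos: [554.5, -370.9, 148.6]
ee_rot: [-179.9, -0.1, 81.1]
force: [-0.2, 0.0, -2.3]
gripper_width: 23.6
gripper_force: 45.0
```

send_rows(
  motion=[
    {"tx": 0, "ty": 0, "tz": 0, "rx": 0, "ry": 0, "rz": -0.28, "gripper": 1},
    {"tx": 0, "ty": 0, "tz": 0, "rx": 0, "ry": 0, "rz": 0, "gripper": 1},
    {"tx": 0, "ty": 0, "tz": 0, "rx": 0, "ry": 0, "rz": 0, "gripper": 1},
  ],
)

```text
time_s: 10.92
ee_pos: [554.8, -371.2, 149.1]
ee_rot: [-180.0, -0.0, 89.1]
force: [0.0, 0.5, -1.1]
gripper_width: 23.7
gripper_force: 45.0
```

Run:
```python
from h import *
go(572.8,-116,61,89.2)
```

```text
t 10.925 pos [ 554.8 -371.2  149.1] rot [-1.7996e+02 -3.0000e-02  8.9080e+01] w 23.7 F [ 0.   0.5 -1.1] gf 45.0 
units tx,ty,tz [0.5109 0.0278 0.1762] rz -0.004
```

send_rows(
  motion=[
    {"tx": 0.05, "ty": 0.003, "tz": 0, "rx": 0, "ry": 0, "rz": 0, "gripper": 1},
    {"tx": 0.09, "ty": 0.005, "tz": 0.03, "rx": 0, "ry": 0, "rz": 0, "gripper": 1},
    {"tx": 0.1, "ty": 0.005, "tz": 0.04, "rx": 0, "ry": 0, "rz": 0, "gripper": 1},
    {"tx": 0.1, "ty": 0.005, "tz": 0.04, "rx": 0, "ry": 0, "rz": 0, "gripper": 1},
    {"tx": 0.1, "ty": 0.005, "tz": 0.04, "rx": 0, "ry": 0, "rz": 0, "gripper": 1},
    {"tx": 0.071, "ty": 0.005, "tz": 0.0262, "rx": 0, "ry": 0, "rz": 0, "gripper": 1},
    {"tx": 0, "ty": 0, "tz": 0, "rx": 0, "ry": 0, "rz": 0, "gripper": 1},
    {"tx": 0, "ty": 0, "tz": 0, "rx": 0, "ry": 0, "rz": 0, "gripper": 1},
    {"tx": 0, "ty": 0, "tz": 0, "rx": 0, "ry": 0, "rz": 0, "gripper": 1},
  ],
)

```text
time_s: 12.05
ee_pos: [573.0, -117.0, 62.0]
ee_rot: [179.9, 0.0, 89.1]
force: [0.9, 0.5, -1.5]
gripper_width: 23.8
gripper_force: 45.0
```

Run:
```python
from h import *
go(572.8,-116,61,89.2)
f=cam("side"); g=cam("top")
np.save('f.npy',f); np.save('g.npy',g)
a=cv2.resize(f[190:310,160:260],None,fx=4,fy=4,interpolation=cv2.INTER_CUBIC); b=cv2.resize(g[140:210,110:270],None,fx=5,fy=5,interpolation=cv2.INTER_CUBIC)[:,:800]
o=np.zeros((590,800,3),np.uint8); o[:350]=b; o[350:590,:400]=a[40:280]; save(o,"c3.png")
# side: u=160+X/4, v=200+(Y-350)/4 ; top u=110+X/5 v=140+Y/5
```

```text
t 12.05 pos [ 573. -117.   62.] rot [1.7992e+02 3.0000e-02 8.9120e+01] w 23.8 F [ 0.9  0.5 -1.5] gf 45.0 
units tx,ty,tz [ 0.002  -0.0004  0.002 ] rz -0.003
```

View pics/c3.png

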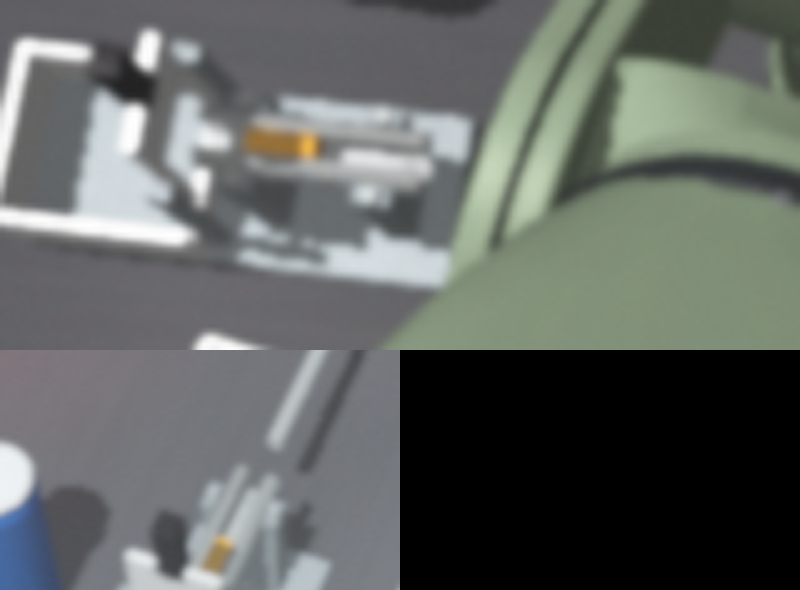

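The side view shows the rod tip at (275,444), just short of the mouth and roughly in line with the tube. In the top view the tube mouth is near (432,158) and the arm hides the rod. I compare these with the model numerically and with an overlay.

Run:
```python
from h import *
from fit import W
p=np.load('stand.npy')
toC=lambda q:(np.round([(q[0]+.4-160)*4,(q[1]+.4-200)*4+350],0))
toT=lambda q:(np.round([(q[0]+.4-110)*5,(q[1]+.4-140)*5],0))
for z in (71,76,81):
    print("tip exp",z,toC(proj("side",[575.5,44.5,z])[0]),"back 40",toC(proj("side",[574.9,4.5,z])[0]))
for P in [(-50,0,75),(-50,-14,75),(-50,14,75),(-50,-5.5,88),(-50,5.5,88),(50,-5.5,88),(50,5.5,88),(-55,42,8),(57.5,0,181),(55,-25,141),(55,25,141)]:
    print(P,"side",toC(proj("side",W(p,P))[0]),"top",toT(proj("top",W(p,P))[0]))
f=np.load('f.npy'); g=np.load('g.npy')
def dr(im,n,P,col):
    k=6; 
    for a,b in zip(P[:-1],P[1:]):
        A,B=proj(n,W(p,a))[0],proj(n,W(p,b))[0]; cv2.line(im,*[tuple(int(v) for v in np.round((q-o0+.5)*k)) for q in (A,B)],col,1,cv2.LINE_AA)
o=np.zeros((590,800,3),np.uint8)
for n,im,o0,(w,h),at in (("side",f,np.array([190,195]),(66,90),(0,0)),("top",g,np.array([140,150]),(66,50),(400,0))):
    c=cv2.resize(im[o0[1]:o0[1]+h,o0[0]:o0[0]+w],None,fx=6,fy=6,interpolation=cv2.INTER_CUBIC)
    dr(c,n,[(-50,-5.5,88),(50,-5.5,88),(50,5.5,88),(-50,5.5,88),(-50,-5.5,88)],(255,0,0))
    dr(c,n,[(-50,-14,75),(50,-14,75),(50,14,75),(-50,14,75),(-50,-14,75)],(0,200,0))
    dr(c,n,[(-200,0,75),(-50,0,75)],(255,255,0)); dr(c,n,[(-55,-42,8),(-55,42,8),(50,42,8)],(255,0,255))
    o[:c.shape[0],at[0]:at[0]+c.shape[1]]=c
save(o,"c4.png")
```

```text
tip exp 71 [272. 447.] back 40 [297. 395.]
tip exp 76 [272. 442.] back 40 [297. 390.]
tip exp 81 [272. 437.] back 40 [297. 385.]
(-50, 0, 75) side [256. 478.] top [429. 165.]
(-50, -14, 75) side [233. 471.] top [434. 134.]
(-50, 14, 75) side [280. 485.] top [424. 196.]
(-50, -5.5, 88) side [246. 462.] top [425. 145.]
(-50, 5.5, 88) side [265. 467.] top [421. 169.]
(50, -5.5, 88) side [174. 609.] top [197. 118.]
(50, 5.5, 88) side [194. 615.] top [192. 143.]
(-55, 42, 8) side [331. 558.] top [450. 289.]
(57.5, 0, 181) side [165. 523.] top [102.  60.]
(55, -25, 141) side [127. 550.] top [155.  34.]
(55, 25, 141) side [220. 578.] top [131. 152.]
```

View pics/c4.png

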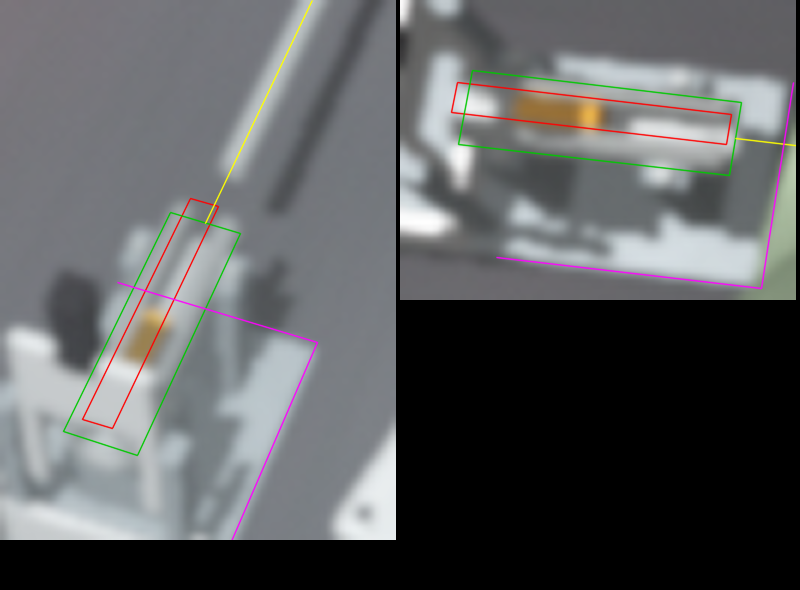

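The overlay agrees with the images. The rod lies on the bore axis, and the real tube sits about 1–2 mm toward -x of the model. I insert slowly with that correction.

send_rows(
  motion=[
    {"tx": 0.01, "ty": -0.003, "tz": 0, "rx": 0, "ry": 0, "rz": 0, "gripper": 1},
    {"tx": 0.02, "ty": 0, "tz": 0, "rx": 0, "ry": 0, "rz": 0, "gripper": 1},
    {"tx": 0.02, "ty": 0, "tz": 0, "rx": 0, "ry": 0, "rz": 0, "gripper": 1},
    {"tx": 0.02, "ty": 0, "tz": 0, "rx": 0, "ry": 0, "rz": 0, "gripper": 1},
    {"tx": 0.01, "ty": 0, "tz": 0, "rx": 0, "ry": 0, "rz": 0, "gripper": 1},
    {"tx": 0, "ty": 0, "tz": 0, "rx": 0, "ry": 0, "rz": 0, "gripper": 1},
    {"tx": 0, "ty": 0, "tz": 0, "rx": 0, "ry": 0, "rz": 0, "gripper": 1},
  ],
)

```text
time_s: 13.02
ee_pos: [571.7, -76.3, 61.4]
ee_rot: [180.0, 0.0, 89.2]
force: [0.3, -0.3, -1.3]
gripper_width: 23.8
gripper_force: 45.0
```

Run:
```python
from h import *
go(571.5,56,62,89.2)
f=cam("side"); save(f,"s5.png",(185,185,265,285),6)
```

```text
t 13.025 pos [571.7 -76.3  61.4] rot [1.800e+02 1.000e-02 8.919e+01] w 23.8 F [ 0.3 -0.3 -1.3] gf 45.0 
units tx,ty,tz [ 0.2645 -0.0041 -0.0013] rz -0.0
```

View pics/s5.png

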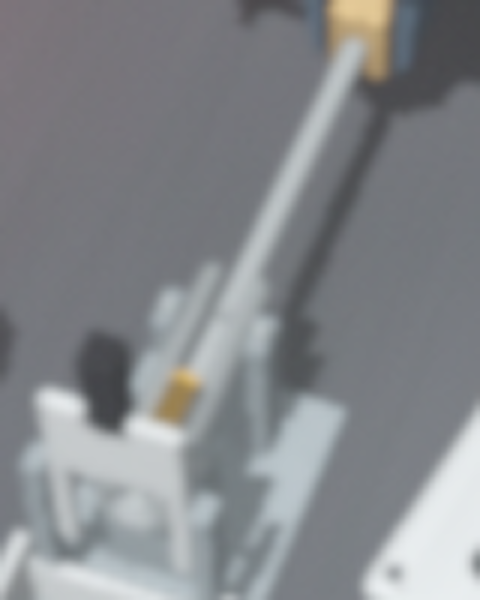

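The picture shows the rod entering the mouth at (235,285), with no contact force and the slug visible at (178,395). I push on.

send_rows(
  motion=[
    {"tx": 0.016, "ty": 0, "tz": 0, "rx": 0, "ry": 0, "rz": 0, "gripper": 1},
    {"tx": 0.016, "ty": 0, "tz": 0, "rx": 0, "ry": 0, "rz": 0, "gripper": 1},
    {"tx": 0.016, "ty": 0, "tz": 0, "rx": 0, "ry": 0, "rz": 0, "gripper": 1},
    {"tx": 0.016, "ty": 0, "tz": 0, "rx": 0, "ry": 0, "rz": 0, "gripper": 1},
    {"tx": 0.016, "ty": 0, "tz": 0, "rx": 0, "ry": 0, "rz": 0, "gripper": 1},
    {"tx": 0, "ty": 0, "tz": 0, "rx": 0, "ry": 0, "rz": 0, "gripper": 1},
  ],
)

```text
time_s: 13.82
ee_pos: [572.2, -35.4, 61.4]
ee_rot: [180.0, -0.0, 89.2]
force: [-0.4, -0.5, -2.0]
gripper_width: 23.9
gripper_force: 45.0
```

send_rows(
  motion=[
    {"tx": 0.012, "ty": 0, "tz": 0, "rx": 0, "ry": 0, "rz": 0, "gripper": 1},
    {"tx": 0.012, "ty": 0, "tz": 0, "rx": 0, "ry": 0, "rz": 0, "gripper": 1},
    {"tx": 0.012, "ty": 0, "tz": 0, "rx": 0, "ry": 0, "rz": 0, "gripper": 1},
  ],
)

```text
time_s: 14.2
ee_pos: [572.5, -17.8, 61.3]
ee_rot: [180.0, 0.0, 89.2]
force: [0.1, -0.9, -1.9]
gripper_width: 23.9
gripper_force: 45.0
```

Run:
```python
from h import *
go(571.5,20,62,89.2)
f=cam("side"); g=cam("top")
a=cv2.resize(f[185:285,185:265],None,fx=5,fy=5,interpolation=cv2.INTER_CUBIC); b=cv2.resize(g[140:210,120:200],None,fx=5,fy=5,interpolation=cv2.INTER_CUBIC)
o=np.zeros((500,800,3),np.uint8); o[:,:400]=a; o[:350,400:]=b; save(o,"c6.png")
```

```text
t 14.2 pos [572.5 -17.8  61.3] rot [180.     0.    89.18] w 23.9 F [ 0.1 -0.9 -1.9] gf 45.0 
units tx,ty,tz [ 0.0756 -0.003  -0.0014] rz -0.001
```

View pics/c6.png

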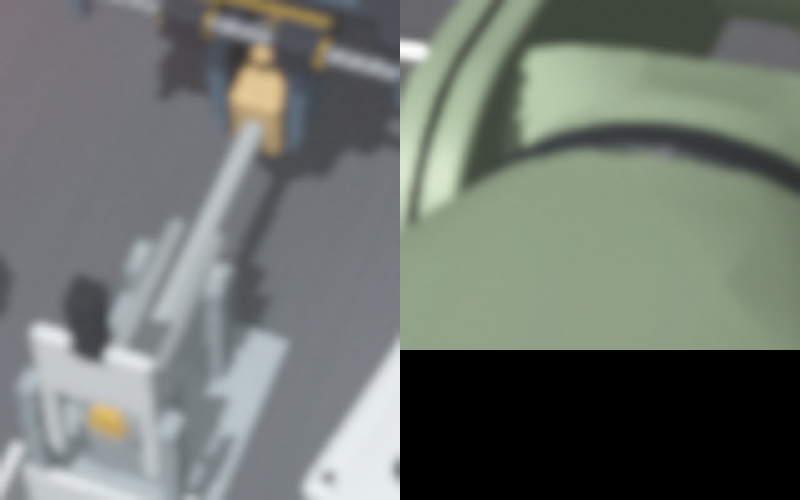

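The brass slug is now emerging at the outlet under the raised plate, at (108,420). I keep pushing.

send_rows(
  motion=[
    {"tx": 0.012, "ty": 0, "tz": 0, "rx": 0, "ry": 0, "rz": 0, "gripper": 1},
    {"tx": 0.012, "ty": 0, "tz": 0, "rx": 0, "ry": 0, "rz": 0, "gripper": 1},
    {"tx": 0.01, "ty": 0, "tz": 0, "rx": 0, "ry": 0, "rz": 0, "gripper": 1},
    {"tx": 0.01, "ty": 0, "tz": 0, "rx": 0, "ry": 0, "rz": 0, "gripper": 1},
    {"tx": 0.01, "ty": 0, "tz": 0, "rx": 0, "ry": 0, "rz": 0, "gripper": 1},
    {"tx": 0.01, "ty": 0, "tz": 0, "rx": 0, "ry": 0, "rz": 0, "gripper": 1},
    {"tx": 0.01, "ty": 0, "tz": 0, "rx": 0, "ry": 0, "rz": 0, "gripper": 1},
    {"tx": 0.01, "ty": 0, "tz": 0, "rx": 0, "ry": 0, "rz": 0, "gripper": 1},
    {"tx": 0, "ty": 0, "tz": 0, "rx": 0, "ry": 0, "rz": 0, "gripper": 1},
    {"tx": 0, "ty": 0, "tz": 0, "rx": 0, "ry": 0, "rz": 0, "gripper": 1},
  ],
)

```text
time_s: 15.55
ee_pos: [573.1, 23.8, 61.3]
ee_rot: [180.0, 0.0, 89.2]
force: [-0.2, 0.6, -1.3]
gripper_width: 23.7
gripper_force: 45.0
```

Run:
```python
from h import *
go(571.5,-116,62,89.2)
f=cam("side"); save(f,"s7.png",(155,185,265,335),4)
```

```text
t 15.55 pos [573.1  23.8  61.3] rot [1.80e+02 1.00e-02 8.92e+01] w 23.7 F [-0.2  0.6 -1.3] gf 45.0 
units tx,ty,tz [-0.2796  0.0008 -0.0013] rz -0.0
```

View pics/s7.png

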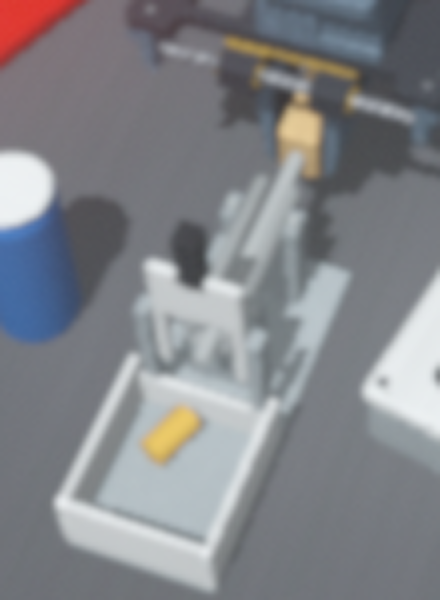

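The slug lies in the tray at (172,435). I draw the drift out and return it.

send_rows(
  motion=[
    {"tx": -0.03, "ty": 0, "tz": 0, "rx": 0, "ry": 0, "rz": 0, "gripper": 1},
    {"tx": -0.06, "ty": 0, "tz": 0, "rx": 0, "ry": 0, "rz": 0, "gripper": 1},
    {"tx": -0.06, "ty": 0, "tz": 0, "rx": 0, "ry": 0, "rz": 0, "gripper": 1},
    {"tx": -0.06, "ty": 0, "tz": 0, "rx": 0, "ry": 0, "rz": 0, "gripper": 1},
    {"tx": -0.06, "ty": 0, "tz": 0, "rx": 0, "ry": 0, "rz": 0, "gripper": 1},
    {"tx": -0.06, "ty": 0, "tz": 0, "rx": 0, "ry": 0, "rz": 0, "gripper": 1},
    {"tx": -0.08, "ty": -0.004, "tz": -0.05, "rx": 0, "ry": 0, "rz": 0, "gripper": 1},
    {"tx": -0.09, "ty": -0.004, "tz": -0.06, "rx": 0, "ry": 0, "rz": 0, "gripper": 1},
    {"tx": -0.09, "ty": -0.004, "tz": -0.06, "rx": 0, "ry": 0, "rz": 0, "gripper": 1},
    {"tx": -0.09, "ty": -0.004, "tz": 0, "rx": 0, "ry": 0, "rz": 0, "gripper": 1},
    {"tx": -0.08, "ty": -0.004, "tz": 0, "rx": 0, "ry": 0, "rz": 0, "gripper": 1},
    {"tx": -0.03, "ty": 0, "tz": 0, "rx": 0, "ry": 0, "rz": 0, "gripper": 1},
  ],
)

```text
time_s: 17.1
ee_pos: [556.2, -374.1, 146.1]
ee_rot: [-180.0, 0.0, 89.0]
force: [-0.1, 0.1, -2.2]
gripper_width: 23.6
gripper_force: 45.0
```

send_rows(
  motion=[
    {"tx": 0, "ty": 0, "tz": 0, "rx": 0, "ry": 0, "rz": 0.14, "gripper": 1},
    {"tx": 0, "ty": 0, "tz": 0, "rx": 0, "ry": 0, "rz": 0.28, "gripper": 1},
    {"tx": 0, "ty": 0, "tz": 0, "rx": 0, "ry": 0, "rz": 0.28, "gripper": 1},
    {"tx": 0, "ty": 0, "tz": 0, "rx": 0, "ry": 0, "rz": 0.28, "gripper": 1},
    {"tx": 0, "ty": 0, "tz": 0, "rx": 0, "ry": 0, "rz": 0.28, "gripper": 1},
    {"tx": 0, "ty": 0, "tz": 0, "rx": 0, "ry": 0, "rz": 0.28, "gripper": 1},
    {"tx": 0, "ty": 0, "tz": 0, "rx": 0, "ry": 0, "rz": 0.28, "gripper": 1},
    {"tx": 0, "ty": 0, "tz": 0, "rx": 0, "ry": 0, "rz": 0.28, "gripper": 1},
    {"tx": 0, "ty": 0, "tz": 0, "rx": 0, "ry": 0, "rz": 0.28, "gripper": 1},
    {"tx": 0, "ty": 0, "tz": 0, "rx": 0, "ry": 0, "rz": 0.28, "gripper": 1},
    {"tx": 0, "ty": 0, "tz": 0, "rx": 0, "ry": 0, "rz": 0.28, "gripper": 1},
    {"tx": 0, "ty": 0, "tz": 0, "rx": 0, "ry": 0, "rz": 0, "gripper": 1},
  ],
)

```text
time_s: 18.6
ee_pos: [557.2, -370.6, 146.2]
ee_rot: [-180.0, 0.0, 1.1]
force: [-0.2, 0.3, -1.3]
gripper_width: 23.9
gripper_force: 45.0
```

Run:
```python
from h import *
go(555.4,-372,30,1.0)
```

```text
t 18.6 pos [ 557.2 -370.6  146.2] rot [-1.7996e+02  3.0000e-02  1.1100e+00] w 23.9 F [-0.2  0.3 -1.3] gf 45.0 
units tx,ty,tz [-0.0036  0.0027  0.2323] rz 0.004
```

Lower to 30, then slowly.

send_rows(
  motion=[
    {"tx": -0.0036, "ty": 0.0027, "tz": 0.04, "rx": 0, "ry": 0, "rz": 0, "gripper": 1},
    {"tx": 0, "ty": 0, "tz": 0.06, "rx": 0, "ry": 0, "rz": 0, "gripper": 1},
    {"tx": 0, "ty": 0, "tz": 0.06, "rx": 0, "ry": 0, "rz": 0, "gripper": 1},
    {"tx": 0, "ty": 0, "tz": 0.05, "rx": 0, "ry": 0, "rz": 0, "gripper": 1},
    {"tx": 0, "ty": 0, "tz": 0.022, "rx": 0, "ry": 0, "rz": 0, "gripper": 1},
    {"tx": 0, "ty": 0, "tz": 0.014, "rx": 0, "ry": 0, "rz": 0, "gripper": 1},
    {"tx": 0, "ty": 0, "tz": 0.014, "rx": 0, "ry": 0, "rz": 0, "gripper": 1},
    {"tx": 0, "ty": 0, "tz": 0.01, "rx": 0, "ry": 0, "rz": 0, "gripper": 1},
    {"tx": 0, "ty": 0, "tz": 0, "rx": 0, "ry": 0, "rz": 0, "gripper": 1},
    {"tx": 0, "ty": 0, "tz": 0, "rx": 0, "ry": 0, "rz": 0, "gripper": 1},
  ],
)

```text
time_s: 19.85
ee_pos: [556.0, -372.5, 11.8]
ee_rot: [180.0, -0.0, 1.0]
force: [-0.1, -0.0, -2.2]
gripper_width: 23.9
gripper_force: 45.0
```

send_rows(
  motion=[
    {"tx": 0, "ty": 0, "tz": 0.004, "rx": 0, "ry": 0, "rz": 0, "gripper": 1},
    {"tx": 0, "ty": 0, "tz": 0.004, "rx": 0, "ry": 0, "rz": 0, "gripper": 1},
    {"tx": 0, "ty": 0, "tz": 0, "rx": 0, "ry": 0, "rz": 0, "gripper": 1},
    {"tx": 0, "ty": 0, "tz": 0, "rx": 0, "ry": 0, "rz": 0, "gripper": 1},
  ],
)

```text
time_s: 20.35
ee_pos: [555.9, -372.5, 7.7]
ee_rot: [180.0, -0.0, 1.0]
force: [-0.4, 0.3, 1.1]
gripper_width: 23.6
gripper_force: 45.0
```

send_rows(
  motion=[
    {"tx": 0, "ty": 0, "tz": 0, "rx": 0, "ry": 0, "rz": 0, "gripper": -0.1},
    {"tx": 0, "ty": 0, "tz": 0, "rx": 0, "ry": 0, "rz": 0, "gripper": -0.1},
    {"tx": 0, "ty": 0, "tz": 0, "rx": 0, "ry": 0, "rz": 0, "gripper": -0.1},
    {"tx": 0, "ty": 0, "tz": 0, "rx": 0, "ry": 0, "rz": 0, "gripper": -0.1},
    {"tx": 0, "ty": 0, "tz": -0.02, "rx": 0, "ry": 0, "rz": 0, "gripper": -0.1},
    {"tx": 0, "ty": 0, "tz": -0.06, "rx": 0, "ry": 0, "rz": 0, "gripper": -0.1},
    {"tx": 0, "ty": 0, "tz": -0.1, "rx": 0, "ry": 0, "rz": 0, "gripper": -0.1},
    {"tx": 0, "ty": 0, "tz": -0.1, "rx": 0, "ry": 0, "rz": 0, "gripper": -0.1},
    {"tx": -0.1, "ty": 0, "tz": -0.06, "rx": 0, "ry": 0, "rz": 0, "gripper": -0.1},
    {"tx": -0.1, "ty": 0, "tz": 0, "rx": 0, "ry": 0, "rz": 0, "gripper": -0.1},
    {"tx": -0.1, "ty": 0, "tz": 0, "rx": 0, "ry": 0, "rz": 0, "gripper": -0.1},
    {"tx": 0, "ty": 0, "tz": 0, "rx": 0, "ry": 0, "rz": 0, "gripper": -0.1},
  ],
)

```text
time_s: 21.85
ee_pos: [402.9, -374.7, 178.6]
ee_rot: [180.0, 0.0, 0.8]
force: [0.2, 0.6, -0.1]
gripper_width: 50.2
gripper_force: 0.0
```

Run:
```python
from h import *
old=np.load('m.npz')['f'] if 0 else None
go(0,0,0,0)
f=cam("side"); g=cam("top")
def blobs(n,im):
    h=cv2.cvtColor(im,cv2.COLOR_RGB2HSV); m=cv2.inRange(h,(10,90,120),(32,255,255))
    k,_,s,c=cv2.connectedComponentsWithStats(m)
    for i in range(1,k):
        if s[i,4]>25: print(n,s[i],c[i].round(1))
blobs("side",f); blobs("top",g)
print("exp slug/drift top",proj("top",[[546.5,-372,30],[577,224,17],[720,-369,22]]).round(1),"side",proj("side",[[546.5,-372,30],[577,224,17],[577,175,181]]).round(1))
d=f[235:275,190:215].mean(2).min(1); print(d.round().astype(int)[:30])
```

```text
t 21.85 pos [ 402.9 -374.7  178.6] rot [1.7998e+02 2.0000e-02 8.3000e-01] w 50.2 F [ 0.2  0.6 -0.1] gf 0.0 
units tx,ty,tz [-0.7948 -0.761   0.3571] rz 0.028
side [ 163    0  185   56 2368] [274.3  17.8]
side [ 370    0   96   76 5562] [420.5  32.2]
side [277 125  22  12 163] [287.6 130.9]
side [264 163  22  11 157] [274.9 168.3]
side [191 287  14  13 100] [197.4 293.1]
top [143 165   7   7  41] [145.8 168. ]
top [314 192  14  27 338] [320.5 205.4]
top [382 196  16  28 415] [389.6 209.6]
exp slug/drift top [[390.3 209.7]
 [134.9 171.8]
 [389.9 138.7]] side [[287.4 125.8]
 [198.2 303.6]
 [201.3 241.7]]
[119 120 119 118 111  94  81  75  74  72  69  69  67  66  66  66  67  68
  69  70  76 103 131 146 167 177 181 172 158 147]
```

The slug is unchanged in the tray, the drift is back at its original spot, and the tab profile still shows the shutter raised. I hand in.

Run:
```python
from h import *
print(ray("side",(197.4,293.1),17).round(0),ray("top",(145.8,168),17).round(0))
print(env.job_done())
```

```text
[588. 202.  17.] [589. 200.  17.]
the job is handed in; nothing more can be done
None
```

I handed in the job at 21.9 s, with the shutter up at its stop, the slug in the catch tray and the slim drift back on the mat; no verdict came back.

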